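# Find the balance point of a blade-guard arm and lay it level in its pivot saddle

## Task

The ballast sealed inside this blade-guard arm has been set somewhere unknown, so its balance point is not marked: find it by gently lifting the arm clear of the worktop by its yellow tube and feeling which end is heavy. Then lower the arm gently into the sprung saddle of the pivot bracket, clear guard towards the saw, with its balance point over the pivot, so that once let go it floats level on its own. Never let the arm tip steeply, and leave the tools around it where they are.

Things in the scene. Friction and masses are not known exactly. Their poses are not given: they have to be found in the camera images.
- guard_arm: loose blade-guard arm, 0.75 to 0.89 kg: yellow box tube 30 mm wide (x), 40 mm tall (z), along its y axis; origin at the underside of the tube (flat, z = 0, lies on the worktop). Tube bare and graspable from y = -105 to +78 mm. Its balance point lies unseen anywhere from y = -55 to +40 mm, on the tube's centre line
- nose (a point): point at the nose end, 160 mm along +y from the arm's origin, underside height. The nose is a clear plastic blade guard with red lower edges, 45 mm wide, 53 mm tall, y = +80 to +161 mm of the arm; its lower edges are flush with the tube's underside
- tail (a point): point at the tail end, 150 mm along -y from the arm's origin, underside height. The tail is a dark steel block, 44 mm wide, 50 mm tall, y = -150 to -105 mm of the arm, flush with the tube's underside
- bracket: pivot bracket bolted to the worktop: steel foot 70 x 120 x 8 mm and two upright cheeks with a pivot pin along the bracket's x axis, 92 mm above the worktop. Origin: middle of the foot's underside. Its y axis is the direction in which the arm is to lie, +y towards the saw; there the nose may reach over the rip fence (top 71 mm above the worktop)
- seat (a point): centre of the saddle floor's top, 20 mm above the pivot pin (112 mm above the worktop when level); tilts with the saddle; y along the arm. Floor 24 mm wide, 72 long. At y = -31 and +31 mm a pair of ears 10 mm thick (y), 36 mm apart inside (3 mm play each side of the tube), flared tips 32 mm above the floor, 62 mm over the outside. Sides open for fingers from y = -26 to +26 mm
- saddle (a joint): tilt of the saddle about its pin, rad; 0 level, positive lifts its +y end; stops at -0.3 and +0.3. A rubber bush springs it to level, 0.9 N m per rad. With the arm let go in it, it tilts about 0.016 rad per mm that the balance point lies off the pivot, heavy end down
- block_plane: block plane lying beyond the bracket, 52 x 160 x 52 mm, bystander; origin at the middle of its underside
- tape_measure: tape measure standing beyond the bracket, 38 x 84 x 68 mm, bystander; origin at the middle of its underside
- sanding_block: sanding block to the right of the arm, 65 x 116 x 37 mm, bystander; origin at the middle of its underside

How it is judged:
On the way:
1. the arm is lifted off the worktop with both ends clear (over 12 mm) and near level (within 0.1 rad) for half a second (height (world z) of each of nose, tail above 0.012 m and angle between guard_arm's own z axis and vertical below 0.1 rad), for 0.5 s.
At the end, for the whole second after the job is handed in: the arm lies on the floor of the saddle between its ears (within 4 mm of the floor, 8 mm sideways), guard towards the saw, borne by the saddle, level within 0.09 rad (5 degrees), released and at rest (angle between guard_arm's own z axis and vertical below 0.09 rad and z of guard_arm in the frame of seat between -0.004 and 0.004 m and x of guard_arm in the frame of seat between -0.008 and 0.008 m and y of nose in the frame of seat above 0.1 m and y of tail in the frame of seat below -0.08 m and contact force between guard_arm and bracket above 5 N and linear speed of guard_arm below 0.02 m/s and angular speed of guard_arm below 0.1 rad/s); the robot touches nothing.
It fails at once if the arm tips more than 0.26 rad (15 degrees) (angle between guard_arm's own z axis and vertical above 0.26 rad).
It fails at once if the arm is pressed or dropped onto the bracket with more than 30 N (contact force between guard_arm and bracket above 30 N).
It fails at once if a bystander tool is moved more than 20 mm (distance of any of block_plane, tape_measure, sanding_block from where it was at the start of the episode above 0.02 m).
It also fails if it takes over 72 s, if anything falls off the work surface, if the arm or the gripper's body presses on something with over 40 N, if the wrist force passes 120 N, or if a joint passes its speed limit or range.

## Robot

A 6-joint arm with a two-finger parallel gripper is mounted at the origin on a cart in front of the work surface, level with it; the furniture and walls round the work are solid. World frame = base frame: x ahead of the robot, y to its left, z up, the work surface at z = 0. Lengths are in m, angles in rad, forces in N, time in s.
With the tool pointing down it reaches from about 0.15 to 0.775 m from the base axis. Payload 6.1 kg.
Tool frame: the origin (TCP) lies between the finger pads; the fingertips stand 22 mm ahead of it and the grasp point (between the pads) lies 3 mm ahead of it; z points along the fingers, y is the direction in which the jaws open and shut (so a half turn about z gives the same grasp; the last joint's range is limited). The gripper opens to 85 mm and grips with 20 to 120 N. Pads are 22 mm wide; open, the fingers measure 114 mm over their backs; the gripper's body (76 mm by 85 mm) begins 54 mm behind the grasp point. The pads swing forward as they close: fully open they stand 13 mm farther back than shut.
Start: joints at [0, 0.126, -0.04, 1.405, 0, 1.571], TCP at [0.525, -0, 0.253] pointing down, gripper open.
Joint ranges: [-2.72, 2.72], [-0.95, 1.95], [-1.27, 1.35], [-1.78, 2.02], [-1.46, 1.47], [-3.14, 3.14]. Speed limits (rad/s): [2.39, 2.39, 3.01, 3.14, 3.14, 3.14].

## Interface

Orientations are given as a rotation vector (axis times angle).
In Python, from station import ctrl, vision, order, finder gives the robot as it stands.
- The arm moves only by the tool jog_arm, never from a script. Its arguments are lists of equal length, an entry for each row: "offset": the shift along the world's x, y, z in m, a list of three; "roll": the turn about the world's z in rad. A call has exactly 10 rows; each row shifts and turns the commanded pose from where the row before left it; what a row does not reach is not made up. A row lasts 1/10 s, in which the tool goes at most 50 mm and 8.59 degrees, less where a joint would pass 70% of its speed; a pose out of reach is approached as far as the arm can. A call with a gripper value outside its range is refused whole. "gripper" is the opening, from -1 (shut) to 1 (fully open), so that 0 is half open, set as the call begins (left out, the last holds). The fingers move at their own pace and stop on an object; "grip_force" is the grip in N (left out, the last holds). Time passes only in rows, so rows that do not move let the fingers close, or fill a call up. It gives the time, the measured TCP pose, the force and the opening at its end, in the units of the state.
- ctrl.sense(): the state, without advancing time (a new reading comes with each control period).
- vision.snapshot(name): name is "scene" or "side" or "wrist"; returns the picture (420x560x3 uint8, red, green, blue); there is no depth.
- vision.camera_info(name): a dict with "fx", "fy", "cx", "cy" (pixels), "R" (3x3) and "t" (3): a world point X has camera coordinates R X + t; the wrist camera has in their place "hand_eye" (4x4, takes a point from camera to tool coordinates, whose origin is the TCP and whose axes are the flange's). Camera axes: x right, y down, z forward; pixel columns grow to the right and rows downward; lengths in m; the calibration is good to about 2 mm. The wrist camera is an equidistant fisheye: a pixel r from the principal point sees the ray r / f radians off the axis. A picture is of the moment at which its call begins: read the wrist's pose just before it. camera_info takes no time and is no camera call.
- order.finish_job(): hands the job in, once; it reports no verdict.
Trained networks look in the newest picture that a camera, given by its name, has taken for a name from the list of things; names that differ only in an ending like _2 or _b are one class to them, and where a whole thing is asked for, a point or a joint stands for the part that bears it (a point fixed in the world has none). Each returns a list of dicts, best first, with "p" (0 to 1); they miss things now and then, are a little off and sometimes report something else, mostly with a low value. They report only what shows in the picture. A call takes as long as a camera call.
- finder.find_in(label, camera): "rect" ([left, top, right, bottom] as shares, 0 to 1, of the picture: columns of its width, rows of its height, round what is visible of it).
- finder.regions_of(label, camera): "pixels" (420x560 bool, what is visible of it) and "rect" ([left, top, right, bottom] as shares, 0 to 1, of the picture: columns of its width, rows of its height, round what is visible of it).
The state is a dict: "t": time; "joints": joint angles; "joint_vel": joint speeds; "joint_efforts": joint torques, N m; "eef_pos": TCP position; "orientation": TCP orientation; "force": force on the tool from outside, world axes, zero at the start; "wrist_torque": the same for the moment, N m; "width": finger opening in m.
Only numpy, scipy, OpenCV 4.12 (cv2) and the standard library are available. Lean on these libraries where they do the work, as an engineer would, in place of code of your own. Each camera call takes 0.05 s, during which the arm holds its last target.

## Working session

There is one attempt and no reset: what is moved stays moved. The work goes in short steps, Python scripts to look and compute and a tool call to move; the robot and the scene stay as the last step left them, time stands still between calls to the robot, and variables do not carry over. Pictures are saved under pics/ and viewed, and the job is handed in when it is done.

Besides the shell and the picture viewer there is one more tool, called after "Request:" in YAML: its name, and indented under it one key for each argument. jog_arm: Moves the arm, as the interface text tells. Its arguments: {"type":"object","properties":{"offset":{"type":"array","items":{"type":"array","items":{"type":"number"}}},"roll":{"type":"array","items":{"type":"number"}},"gripper":{"type":"number"},"grip_force":{"type":"number"}},"required":["offset","roll"]}

```bash
mkdir -p pics; ls; python3 - <<'E'
from station import ctrl, vision, order, finder
import cv2,numpy as np
s=ctrl.sense(); print({k:np.round(v,3) for k,v in s.items()})
for n in ("scene","side","wrist"):
    im=vision.snapshot(n); cv2.imwrite(f"pics/{n}0.png",im[:,:,::-1])
    ci=vision.camera_info(n); print(n,{k:np.round(v,4).tolist() for k,v in ci.items()})
    for l in ("guard_arm","bracket","nose","tail","saddle","block_plane","tape_measure","sanding_block"):
        try:
            r=finder.find_in(l,n); print(l,[(round(q['p'],2),(np.array(q['rect'])*[560,420,560,420]).round().tolist()) for q in r[:2]])
        except Exception as e: print(l,e)
print(ctrl.sense()['t'])
E
```

```text
pics
{'t': np.float64(0.0), 'joints': array([ 0.   ,  0.126, -0.041,  1.405, -0.   ,  1.571]), 'joint_vel': array([-0.   , -0.001,  0.   ,  0.001,  0.   ,  0.001]), 'joint_efforts': array([-2.0000e-03, -4.3592e+01,  3.5292e+01,  1.7000e-02, -0.0000e+00,
       -0.0000e+00]), 'eef_pos': array([0.525, 0.   , 0.253]), 'orientation': array([-2.221e+00, -2.221e+00,  2.000e-03]), 'force': array([ 0.414, -1.048,  0.095]), 'wrist_torque': array([-0.051, -0.01 ,  0.019]), 'width': np.float64(0.085)}
scene {'fx': 392.3328, 'fy': 392.3328, 'cx': 279.6855, 'cy': 205.1232, 'R': [[0.7627, -0.6467, 0.0077], [-0.3372, -0.4078, -0.8485], [0.5519, 0.6446, -0.5291]], 't': [-0.7027, 0.1085, 0.956]}
guard_arm [(0.83, [177.0, 196.0, 267.0, 266.0])]
bracket [(0.9, [247.0, 166.0, 294.0, 235.0])]
nose [(0.78, [178.0, 201.0, 264.0, 270.0])]
tail [(0.65, [177.0, 200.0, 264.0, 266.0])]
saddle [(0.59, [254.0, 171.0, 287.0, 198.0])]
block_plane [(0.62, [271.0, 173.0, 319.0, 202.0])]
tape_measure [(0.5, [263.0, 157.0, 285.0, 173.0])]
sanding_block [(0.71, [286.0, 277.0, 348.0, 333.0])]
side {'fx': 423.0249, 'fy': 
[... 416 characters left out ...]
.0, 166.0, 334.0, 206.0])]
tape_measure [(0.64, [285.0, 150.0, 307.0, 169.0]), (0.5, [174.0, 191.0, 247.0, 281.0])]
sanding_block [(0.86, [260.0, 304.0, 325.0, 375.0])]
wrist {'fx': 325.1923, 'fy': 325.1923, 'cx': 280.1467, 'cy': 208.6976, 'hand_eye': [[-0.0004, -0.9541, -0.2994, 0.0766], [1.0, -0.0006, 0.0008, 0.0003], [-0.0009, -0.2994, 0.9541, -0.1202], [0.0, 0.0, 0.0, 1.0]]}
guard_arm [(0.66, [201.0, 292.0, 244.0, 362.0])]
bracket [(0.56, [336.0, 356.0, 346.0, 365.0])]
nose [(0.59, [200.0, 293.0, 242.0, 361.0])]
tail [(0.74, [199.0, 294.0, 244.0, 363.0])]
saddle []
block_plane [(0.86, [420.0, 291.0, 443.0, 377.0])]
tape_measure [(0.56, [442.0, 260.0, 480.0, 319.0])]
sanding_block []
1.35
```

View pics/scene0.png

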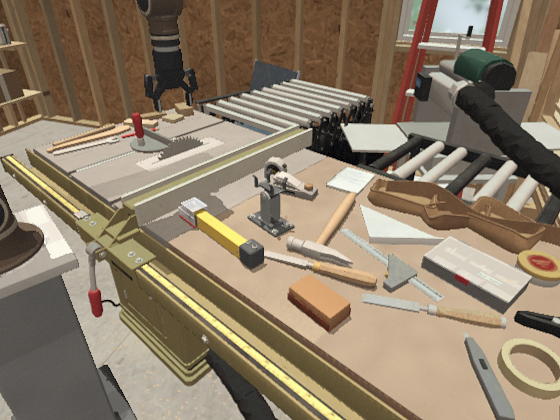

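View pics/side0.png

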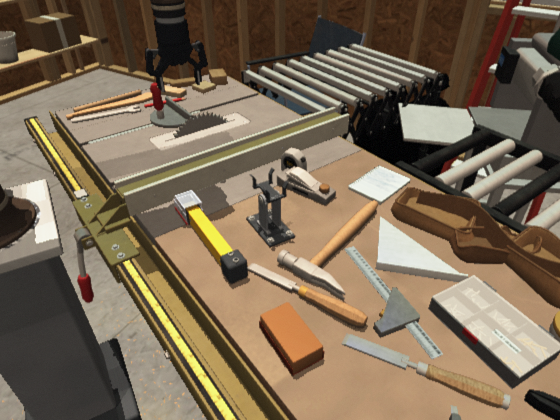

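View pics/wrist0.png

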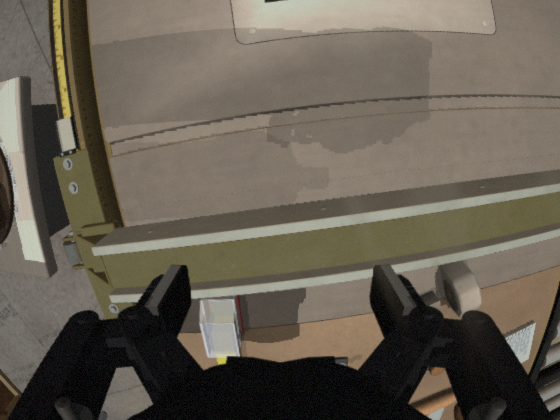

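```bash
cat > h.py <<'E'
import cv2,numpy as np
from station import ctrl, vision, order, finder
from scipy.optimize import minimize
CI={n:vision.camera_info(n) for n in ("scene","side")}
def proj(n,X):
    c=CI[n]; P=np.asarray(X)@np.array(c["R"]).T+np.array(c["t"])
    return np.c_[c["fx"]*P[:,0]/P[:,2]+c["cx"],c["fy"]*P[:,1]/P[:,2]+c["cy"]]
def ray(n,u,v,z):
    c=CI[n];R=np.array(c["R"]);o=-R.T@np.array(c["t"]);d=R.T@np.array([(u-c["cx"])/c["fx"],(v-c["cy"])/c["fy"],1])
    return o+d*(z-o[2])/d[2]
def box(x0,x1,y0,y1,z0,z1):
    return np.array([[x,y,z] for x in(x0,x1) for y in(y0,y1) for z in(z0,z1)])
ARM=[box(-.015,.015,-.105,.08,0,.04),box(-.0225,.0225,.08,.161,0,.053),box(-.022,.022,-.15,-.105,0,.05)]
def place(B,x,y,a,z=0):
    c,s=np.cos(a),np.sin(a); return B@np.array([[c,-s,0],[s,c,0],[0,0,1]]).T+[x,y,z]
def sil(n,boxes,p,S=4):
    m=np.zeros((420*S,560*S),np.uint8)
    for B in boxes:
        q=(proj(n,place(B,*p))+.5)*S-.5
        cv2.fillConvexPoly(m,cv2.convexHull(q.astype(np.float32)).round().astype(np.int32),1)
    return cv2.resize(m*255,(560,420),interpolation=cv2.INTER_AREA)/255.
def fit(boxes,masks,p0,st=(.01,.01,.1)):
    def f(p):
        return sum(1-np.minimum(sil(n,boxes,p),m).sum()/np.maximum(sil(n,boxes,p),m).sum() for n,m in masks.items())
    p0=np.array(p0);sim=np.vstack([p0]+[p0+np.eye(len(p0))[i]*st[i] for i in range(len(p0))])
    r=minimize(f,p0,method="Nelder-Mead",options=dict(initial_simplex=sim,xatol=1e-4,fatol=1e-4,maxiter=300)); return r.x,r.fun
E
python3 - <<'E'
from h import *
ms={}
for n in ("scene","side"):
    im=vision.snapshot(n)
    r=finder.regions_of("guard_arm",n)[0]; ms[n]=r["pixels"].astype(float); print(n,r["p"],r["pixels"].sum())
    b=finder.regions_of("bracket",n)[0]; np.save(f"b_{n}.npy",b["pixels"]); print(b["p"],b["pixels"].sum())
    np.save(f"a_{n}.npy",ms[n]); np.save(f"im_{n}.npy",im)
N,T=ray("scene",190,207,.05),ray("scene",256,252,.04);print(N,T)
d=N-T;a=np.arctan2(-d[0],d[1]);m=(N+T)/2
p,f=fit(ARM,ms,[m[0],m[1],a]);print("arm",p,f)
for n in ms:
    p1,f1=fit(ARM,{n:ms[n]},p);print(n,p1,f1)
    im=np.load(f"im_{n}.npy")[:,:,::-1]
    c=(150,150,160,140) if n=="scene" else (150,150,160,140)
    S=5;x0,y0=160,140
    z=cv2.resize(im[y0:y0+150,x0:x0+190],None,fx=4,fy=4,interpolation=cv2.INTER_CUBIC)
    z0=z.copy()
    for B in ARM:
        h=cv2.convexHull(proj(n,place(B,*p)).astype(np.float32))[:,0]
        cv2.polylines(z,[(((h-[x0,y0])+.5)*4).round().astype(np.int32)],True,(0,0,255),1)
    bm=np.load(f"b_{n}.npy").astype(np.uint8)[y0:y0+150,x0:x0+190]
    cs,_=cv2.findContours(cv2.resize(bm,None,fx=4,fy=4,interpolation=0),0,2);cv2.drawContours(z,cs,-1,(255,0,0),1)
    cv2.imwrite(f"pics/ov_{n}.png",z)
E
```

```text
scene 0.93 2007
0.86 1447
side 0.62 2190
0.92 1799
[ 0.43368991 -0.20884231  0.05      ] [ 0.46048278 -0.45962241  0.04      ]
arm [ 0.45275949 -0.3122749   0.0496977 ] 0.25460201149566997
scene [ 0.45139354 -0.31434377  0.03681557] 0.12604843311189518
side [ 0.45289197 -0.31194135  0.04979957] 0.12109579948797355
```

View pics/ov_scene.png

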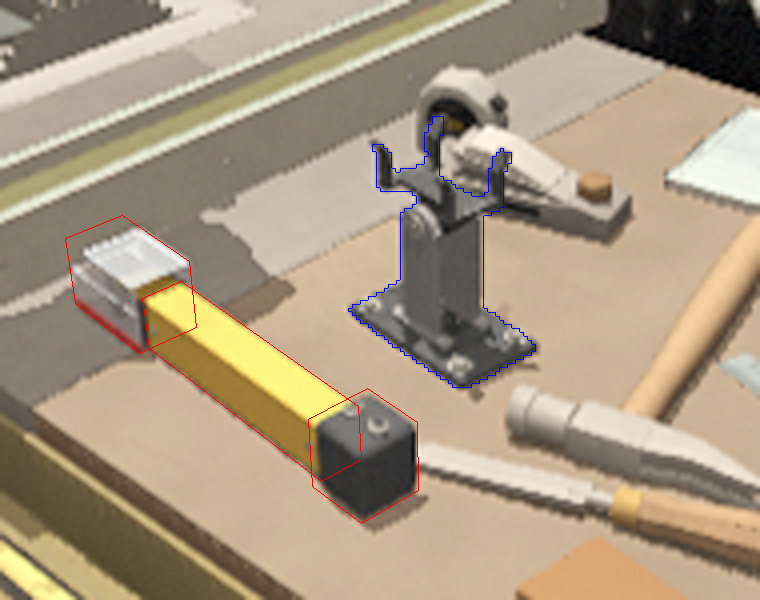

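View pics/ov_side.png

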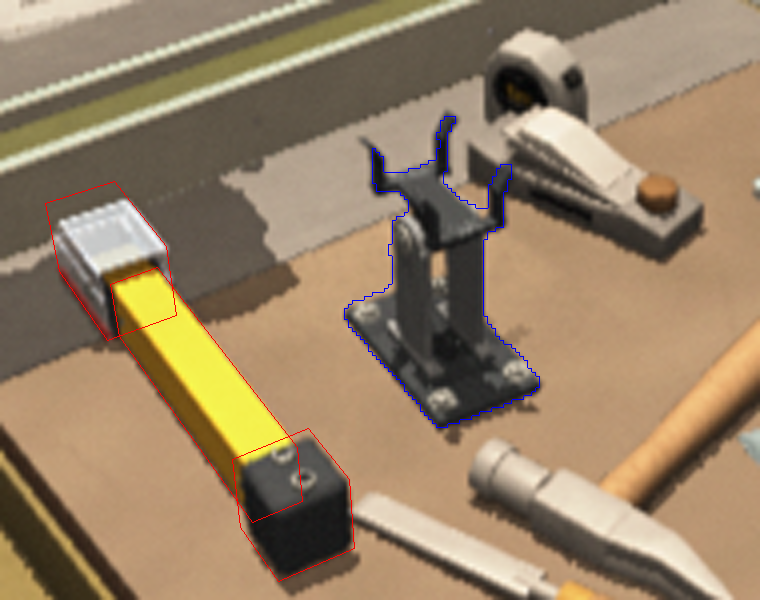

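```bash
cat > f1.py <<'E'
from h import *
from scipy.optimize import least_squares
A={"scene":[((75,306),(-.0225,.161,0)),((141,353),(-.0225,.08,0)),((367,518),(-.022,-.15,0)),((417,489),(.022,-.15,0)),((320,478),(-.022,-.105,0))],
"side":[((62,273),(-.0225,.161,0)),((106,339),(-.0225,.08,0)),((280,579),(-.022,-.15,0)),((352,546),(.022,-.15,0)),((244,502),(-.022,-.105,0))]}
Bk={"scene":[((350,314),(-.035,.06,0)),((463,387),(-.035,-.06,0)),((536,352),(.035,-.06,0)),((374,143),(-.03,.031,.144)),((436,117),(.03,.031,.144)),((507,153),(.03,-.031,.144))],
"side":[((346,319),(-.035,.06,0)),((439,427),(-.035,-.06,0)),((540,386),(.035,-.06,0)),((364,140),(-.03,.031,.144)),((449,117),(.03,.031,.144)),((507,166),(.03,-.031,.144))]}
def go(D,p0,cams):
    def f(p):
        return np.concatenate([(proj(n,place(np.array([q[1] for q in D[n]]),*p))-(np.array([q[0] for q in D[n]])/4-.5+[160,140])).ravel() for n in cams])
    r=least_squares(f,p0,loss="soft_l1");return r.x,f(r.x)
for nm,D,p0 in(("arm",A,[.45,-.31,.05]),("br",Bk,[.6,-.3,0])):
    for c in (("scene",),("side",),("scene","side")):
        p,res=go(D,p0,c);print(nm,c,p.round(4),np.abs(res).max().round(2),np.sqrt((res**2).mean()).round(2))
    print(res.reshape(-1,2).round(1).tolist())
E
python3 f1.py
```

```text
arm ('scene',) [ 0.455  -0.3116  0.0661] 1.6 0.78
arm ('side',) [ 0.4541 -0.3108  0.0511] 5.7 1.86
arm ('scene', 'side') [ 0.4543 -0.3112  0.0561] 5.72 1.47
[[0.1, -0.9], [-0.3, -0.3], [-1.0, 0.7], [0.8, -0.6], [-1.4, 1.4], [-0.7, -0.6], [0.6, -0.1], [0.5, -0.2], [1.2, -0.3], [-0.1, 5.7]]
br ('scene',) [ 0.5945 -0.3434  0.0401] 1.67 1.0
br ('side',) [ 0.5958 -0.3418  0.0354] 1.68 0.95
br ('scene', 'side') [ 0.5954 -0.3424  0.0368] 1.75 0.99
[[-1.2, 0.2], [-0.4, 1.4], [0.9, -0.4], [-0.7, -0.5], [1.7, -1.0], [0.2, -1.8], [-1.4, -0.0], [-0.3, 1.3], [0.4, 1.0], [-1.3, 0.2], [0.9, -1.5], [0.8, -0.8]]
```

Request:
jog_arm:
  offset:
    - [-0.007, -0.032, -0.008]
    - [-0.007, -0.032, -0.008]
    - [-0.007, -0.032, -0.008]
    - [-0.007, -0.032, -0.008]
    - [-0.007, -0.032, -0.008]
    - [-0.007, -0.032, -0.008]
    - [-0.007, -0.032, -0.008]
    - [-0.007, -0.032, -0.008]
    - [-0.007, -0.032, -0.008]
    - [-0.007, -0.03, -0.008]
  roll: [0.0056, 0.0056, 0.0056, 0.0056, 0.0056, 0.0056, 0.0056, 0.0056, 0.0056, 0.0056]
  grip_force: 100

```text
t: 2.65
eef_pos: [0.4545, -0.3194, 0.173]
orientation: [2.158, 2.283, 0.0]
force: [0.4, 0.8, 0.0]
width: 0.0851
```

```bash
python3 - <<'E'
from h import *
from scipy.spatial.transform import Rotation as Ro
T=np.array(vision.camera_info("wrist")["hand_eye"]);c=vision.camera_info("wrist")
ws=[]
for i in range(1):
    s=ctrl.sense();im=vision.snapshot("wrist")
print({k:np.round(s[k],4).tolist() for k in("t","eef_pos","orientation","force","wrist_torque")})
R=Ro.from_rotvec(s["orientation"]).as_matrix();p=np.array(s["eef_pos"])
def wp(X):
    q=((np.asarray(X)-p)@R-T[:3,3])@T[:3,:3]
    th=np.arctan2(np.hypot(q[:,0],q[:,1]),q[:,2]);ph=np.arctan2(q[:,1],q[:,0])
    return np.c_[c["cx"]+c["fx"]*th*np.cos(ph),c["cy"]+c["fy"]*th*np.sin(ph)]
z=im[:,:,::-1].copy()
E=[(i,j) for i in range(8) for j in range(i) if bin(i^j).count("1")==1]
BR=[box(-.035,.035,-.06,.06,0,.008),box(-.018,.018,-.036,.036,.112,.1121)]
for bs,pp,col in((ARM,(.4543,-.3112,.056),(0,0,255)),(BR,(.5954,-.3424,.037),(255,0,0))):
    for B in bs:
        W=place(B,*pp)
        for i,j in E:
            L=wp(np.linspace(W[i],W[j],12));cv2.polylines(z,[L.round().astype(np.int32)],False,col,1)
cv2.imwrite("pics/w1.png",cv2.resize(z,(784,588),interpolation=cv2.INTER_CUBIC))
E
```

```text
{'t': 2.65, 'eef_pos': [0.4545, -0.3194, 0.173], 'orientation': [2.1583, 2.2825, 0.0001], 'force': [0.3526, 0.8469, 0.0357], 'wrist_torque': [-0.0672, -0.0365, -0.0263]}
```

View pics/w1.png

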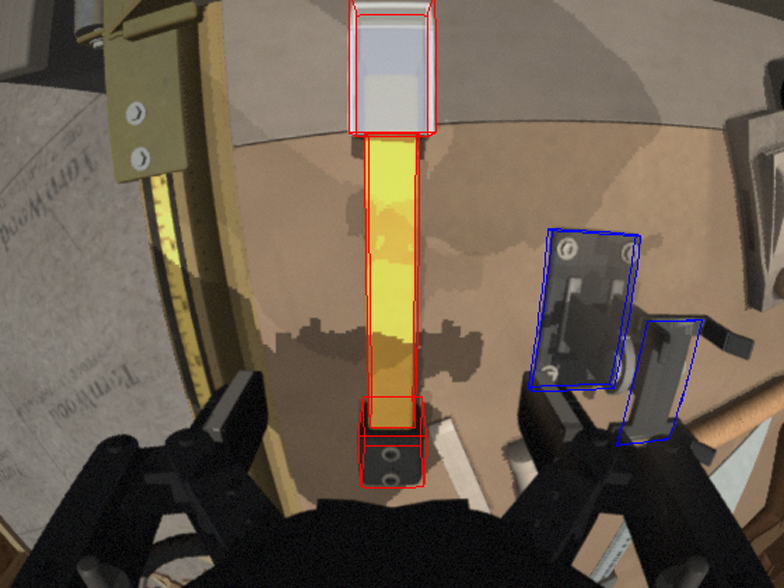

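Request:
jog_arm:
  offset:
    - [0, 0, -0.02]
    - [0, 0, -0.02]
    - [0, 0, -0.02]
    - [0, 0, -0.02]
    - [0, 0, -0.02]
    - [0, 0, -0.02]
    - [0, 0, -0.01]
    - [0, 0, -0.01]
    - [0, 0, 0]
    - [0, 0, 0]
  roll: [0, 0, 0, 0, 0, 0, 0, 0, 0, 0]

```text
t: 3.7
eef_pos: [0.4553, -0.3182, 0.0338]
orientation: [2.158, 2.282, 0.0]
force: [0.7, -0.4, -0.7]
width: 0.0855
```

Request:
jog_arm:
  offset:
    - [0, 0, 0]
    - [0, 0, 0]
    - [0, 0, 0]
    - [0, 0, 0]
    - [0, 0, 0]
    - [0, 0, 0]
    - [0, 0, 0]
    - [0, 0, 0]
    - [0, 0, 0]
    - [0, 0, 0]
  roll: [0, 0, 0, 0, 0, 0, 0, 0, 0, 0]
  gripper: -1
  grip_force: 110

```text
t: 4.7
eef_pos: [0.4548, -0.3182, 0.034]
orientation: [2.158, 2.282, -0.001]
force: [-2.9, 0.3, 6.5]
width: 0.0283
```

```bash
cat > feel.py <<'E'
from h import *
import sys
o=[]
for i in range(int(sys.argv[1]) if len(sys.argv)>1 else 6):
    s=ctrl.sense();o.append(np.r_[s["force"],s["wrist_torque"]]);vision.snapshot("side")
o=np.array(o);print(s["t"],np.round(s["eef_pos"],4),np.round(s["orientation"],4),s["width"]);print(o.mean(0).round(3),o.std(0).round(3))
E
python3 feel.py
```

```text
4.95 [ 0.4547 -0.3182  0.034 ] [ 2.1582e+00  2.2824e+00 -1.2000e-03] 0.027930363034274163
[-2.499  0.481  6.137  0.049  0.709  0.055] [0.432 0.434 0.432 0.039 0.022 0.022]
```

Request:
jog_arm:
  offset:
    - [0, 0, 0.002]
    - [0, 0, 0.002]
    - [0, 0, 0.002]
    - [0, 0, 0.003]
    - [0, 0, 0.003]
    - [0, 0, 0.004]
    - [0, 0, 0.004]
    - [0, 0, 0.005]
    - [0, 0, 0.003]
    - [0, 0, 0.002]
  roll: [0, 0, 0, 0, 0, 0, 0, 0, 0, 0]

```text
t: 6.0
eef_pos: [0.4551, -0.3181, 0.0638]
orientation: [2.158, 2.282, 0.0]
force: [0.1, -0.2, -8.5]
width: 0.0281
```

```bash
python3 feel.py 12; python3 - <<'E'
from h import *
im=vision.snapshot("side");cv2.imwrite("pics/s2.png",cv2.resize(im[110:310,120:380,::-1],None,fx=3,fy=3,interpolation=cv2.INTER_CUBIC))
E
```

```text
6.55 [ 0.4549 -0.318   0.0632] [-2.1582 -2.2826 -0.    ] 0.02871599315834251
[-0.225  0.204 -8.499 -0.222 -0.022  0.01 ] [0.627 0.414 0.469 0.028 0.02  0.019]
```

View pics/s2.png

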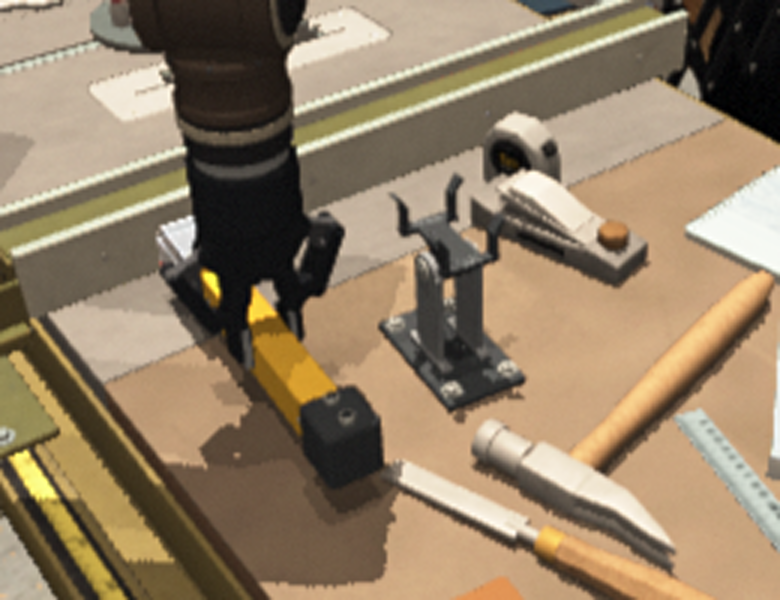

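Request:
jog_arm:
  offset:
    - [0, 0, -0.004]
    - [0, 0, -0.004]
    - [0, 0, -0.004]
    - [0, 0, -0.004]
    - [0, 0, -0.004]
    - [0, 0, -0.003]
    - [0, 0, -0.003]
    - [0, 0, -0.002]
    - [0, 0, -0.001]
    - [0, 0, 0]
  roll: [0, 0, 0, 0, 0, 0, 0, 0, 0, 0]

```text
t: 7.65
eef_pos: [0.455, -0.318, 0.0343]
orientation: [-2.158, -2.283, -0.0]
force: [-1.2, 1.4, -7.7]
width: 0.0282
```

Request:
jog_arm:
  offset:
    - [0, 0, 0]
    - [0, 0, 0]
    - [0, 0, 0]
    - [0, 0, 0]
    - [0, 0, 0]
    - [0, 0, 0]
    - [0, 0, 0]
    - [0, 0, 0]
    - [0, 0, 0]
    - [0, 0, 0]
  roll: [0, 0, 0, 0, 0, 0, 0, 0, 0, 0]
  gripper: 0.2

```text
t: 8.65
eef_pos: [0.455, -0.318, 0.0342]
orientation: [-2.158, -2.283, 0.0]
force: [-0.1, -0.1, 0.2]
width: 0.0512
```

```bash
python3 feel.py 10
```

```text
9.1 [ 0.4549 -0.318   0.0343] [-2.1584 -2.2827  0.    ] 0.05144859354277859
[-0.154  0.226  0.239 -0.005  0.009  0.002] [0.42  0.437 0.586 0.029 0.038 0.019]
```

Request:
jog_arm:
  offset:
    - [0, 0.005, 0]
    - [-0.001, 0.005, 0]
    - [0, 0.005, 0]
    - [0, 0.005, 0]
    - [0, 0.005, 0]
    - [0, 0, 0]
    - [0, 0, 0]
    - [0, 0, 0]
    - [0, 0, 0]
    - [0, 0, 0]
  roll: [0, 0, 0, 0, 0, 0, 0, 0, 0, 0]

```text
t: 10.15
eef_pos: [0.454, -0.2932, 0.0343]
orientation: [-2.159, -2.283, 0.0]
force: [0.4, 1.0, -0.3]
width: 0.0508
```

Request:
jog_arm:
  offset:
    - [0, 0, 0]
    - [0, 0, 0]
    - [0, 0, 0]
    - [0, 0, 0]
    - [0, 0, 0]
    - [0, 0, 0]
    - [0, 0, 0]
    - [0, 0, 0]
    - [0, 0, 0]
    - [0, 0, 0]
  roll: [0, 0, 0, 0, 0, 0, 0, 0, 0, 0]
  gripper: -1
  grip_force: 110

```text
t: 11.15
eef_pos: [0.4538, -0.2931, 0.0347]
orientation: [2.159, 2.282, -0.001]
force: [-3.3, 0.6, 5.6]
width: 0.0284
```

Request:
jog_arm:
  offset:
    - [0, 0, 0.002]
    - [0, 0, 0.002]
    - [0, 0, 0.003]
    - [0, 0, 0.004]
    - [0, 0, 0.005]
    - [0, 0, 0.006]
    - [0, 0, 0.006]
    - [0, 0, 0.006]
    - [0, 0, 0.004]
    - [0, 0, 0.002]
  roll: [0, 0, 0, 0, 0, 0, 0, 0, 0, 0]

```text
t: 12.15
eef_pos: [0.4542, -0.2931, 0.075]
orientation: [2.158, 2.282, 0.0]
force: [0.3, -0.3, -7.8]
width: 0.0281
```

```bash
python3 feel.py 15; python3 - <<'E'
from h import *
im=vision.snapshot("scene");cv2.imwrite("pics/s3.png",cv2.resize(im[110:310,120:380,::-1],None,fx=3,fy=3,interpolation=cv2.INTER_CUBIC))
E
```

```text
12.85 [ 0.454  -0.293   0.0742] [-2.1584 -2.2827 -0.    ] 0.02839061044187547
[ 8.400e-02  5.500e-02 -8.429e+00 -6.000e-03  1.700e-02 -1.000e-03] [0.283 0.432 0.633 0.021 0.033 0.024]
```

View pics/s3.png

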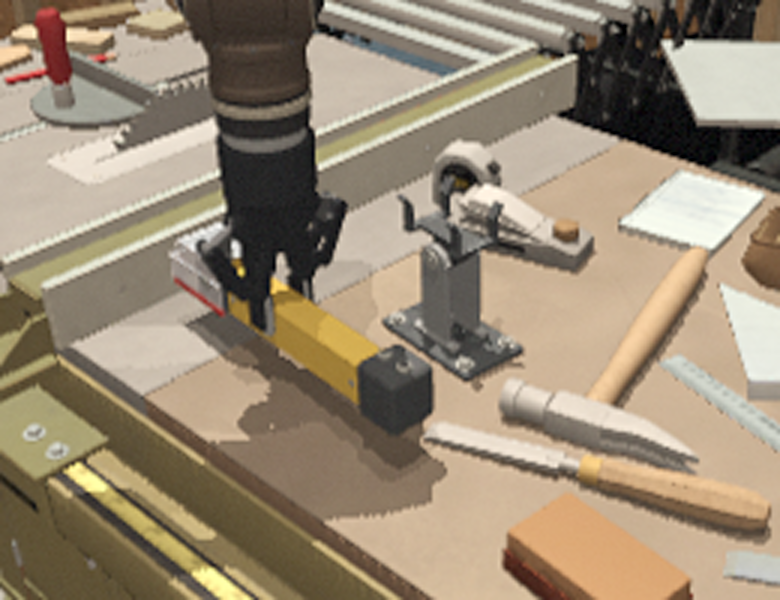

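Request:
jog_arm:
  offset:
    - [0, 0, 0.005]
    - [0, 0, 0.01]
    - [0, 0, 0.015]
    - [0, 0, 0.015]
    - [0, 0, 0.015]
    - [0, 0, 0.015]
    - [0, 0, 0.015]
    - [0, 0, 0.015]
    - [0, 0, 0.015]
    - [0, 0, 0.006]
  roll: [0, 0, 0, 0, 0, 0, 0, 0, 0, 0]

```text
t: 13.95
eef_pos: [0.4546, -0.2934, 0.2029]
orientation: [2.156, 2.28, 0.001]
force: [0.1, -0.1, -8.3]
width: 0.0284
```

Request:
jog_arm:
  offset:
    - [0.005, -0.002, 0]
    - [0.01, -0.004, 0]
    - [0.017, -0.006, 0]
    - [0.02, -0.007, 0]
    - [0.02, -0.007, 0]
    - [0.02, -0.007, 0]
    - [0.02, -0.007, 0]
    - [0.017, -0.006, 0]
    - [0.008, -0.002, 0]
    - [0.004, -0.001, 0]
  roll: [0, -0.002, -0.003, -0.003, -0.003, -0.003, -0.003, -0.002, 0, 0]

```text
t: 14.95
eef_pos: [0.5957, -0.342, 0.1984]
orientation: [-2.178, -2.261, 0.001]
force: [0.6, 0.1, -8.3]
width: 0.028
```

```bash
python3 feel.py 4; python3 - <<'E'
from h import *
from scipy.spatial.transform import Rotation as Ro
c=vision.camera_info("wrist");T=np.array(c["hand_eye"])
s=ctrl.sense();im=vision.snapshot("wrist")
cv2.imwrite("pics/w4.png",cv2.resize(im[:,:,::-1],(784,588)))
for n in("scene","side"):
    z=vision.snapshot(n)[:,:,::-1];np.save(f"i4_{n}.npy",z)
    z=cv2.resize(z[120:270,170:370],None,fx=4,fy=4,interpolation=cv2.INTER_CUBIC)
    cv2.imwrite(f"pics/{n}4.png",z)
E
```

```text
15.1 [ 0.5947 -0.3418  0.1997] [-2.1790e+00 -2.2614e+00  7.0000e-04] 0.02838915672492977
[ 0.419 -0.223 -8.705 -0.03  -0.034 -0.013] [0.241 0.297 0.483 0.059 0.072 0.026]
```

View pics/w4.png

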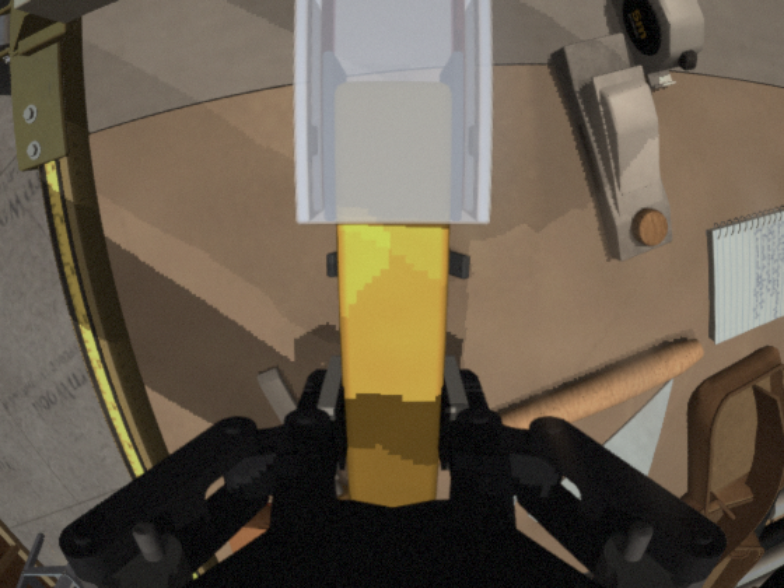

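View pics/scene4.png

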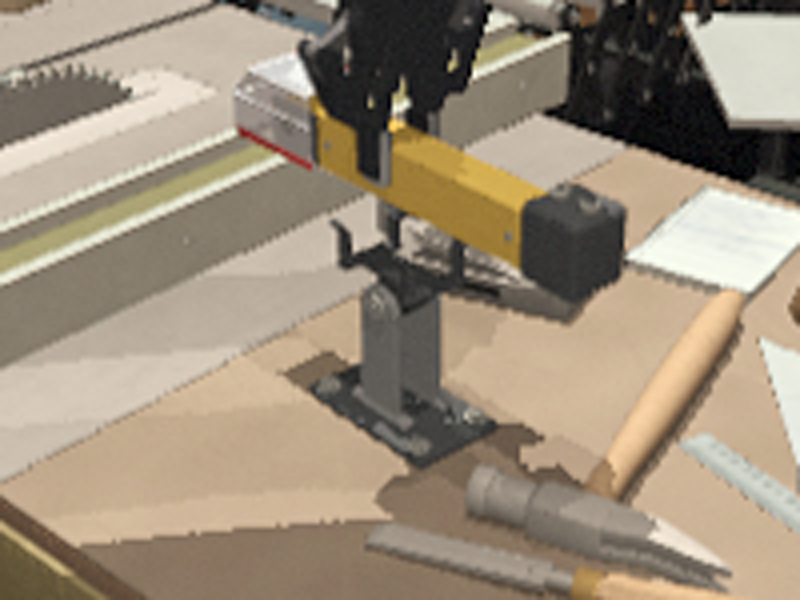

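View pics/side4.png

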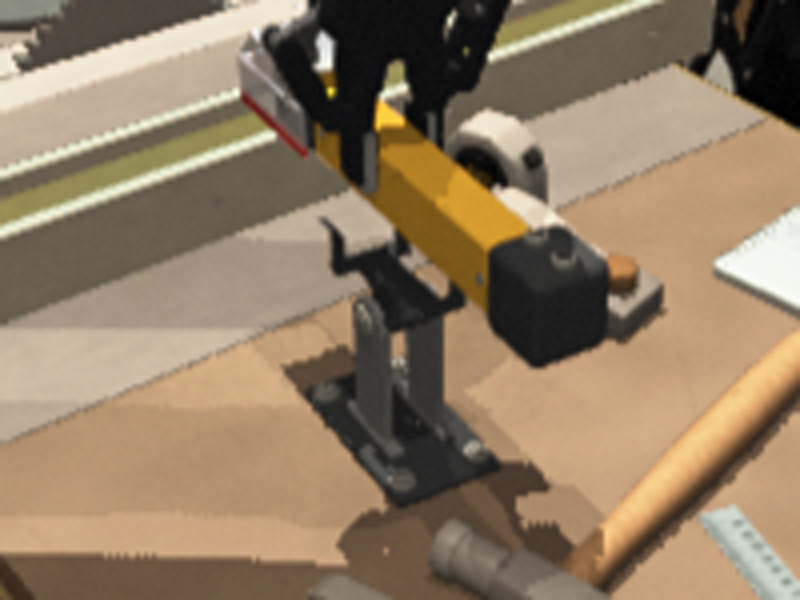

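```bash
python3 - <<'E'
from h import *
from scipy.spatial.transform import Rotation as Ro
c=vision.camera_info("wrist");T=np.array(c["hand_eye"])
s=ctrl.sense();R=Ro.from_rotvec(s["orientation"]).as_matrix();p=np.array(s["eef_pos"]);print(p)
z=cv2.imread("pics/w4.png")
def wp(X):
    q=((np.asarray(X)-p)@R-T[:3,3])@T[:3,:3]
    th=np.arctan2(np.hypot(q[:,0],q[:,1]),q[:,2]);ph=np.arctan2(q[:,1],q[:,0])
    return (np.c_[c["cx"]+c["fx"]*th*np.cos(ph),c["cy"]+c["fy"]*th*np.sin(ph)]+.5)*1.4-.5
E=[(i,j) for i in range(8) for j in range(i) if bin(i^j).count("1")==1]
BR=[box(a,b,u,v,.143,.144) for a,b in((-.031,-.026),(.026,.031)) for u,v in((.026,.036),(-.036,-.026))]
# arm: TCP sits at balance; arm origin at TCP - yb along arm
yb=.018;a=.037
ap=(p[0]+np.sin(a)*yb,p[1]-np.cos(a)*yb,a,p[2]-.034)
for bs,pp,col in((ARM,ap,(0,0,255)),(BR,(.5954,-.3424,.037),(255,0,0))):
    for B in bs:
        W=place(B,*pp)
        for i,j in E: cv2.polylines(z,[wp(np.linspace(W[i],W[j],12)).round().astype(np.int32)],False,col,1)
cv2.imwrite("pics/w4o.png",z)
for n in("scene","side"):
    z=cv2.imread(f"pics/{n}4.png")
    for bs,pp,col in((ARM,ap,(0,0,255)),(BR+[box(-.012,.012,-.036,.036,.11,.112)],(.5954,-.3424,.037),(255,0,0))):
      for B in bs:
        W=place(B,*pp);q=(proj(n,W)-[170,120]+.5)*4-.5
        for i,j in E: cv2.line(z,tuple(q[i].round().astype(int).tolist()),tuple(q[j].round().astype(int).tolist()),col,1)
    cv2.imwrite(f"pics/{n}4o.png",z)
E
```

```text
[ 0.59444814 -0.34191131  0.20072605]
```

View pics/w4o.png

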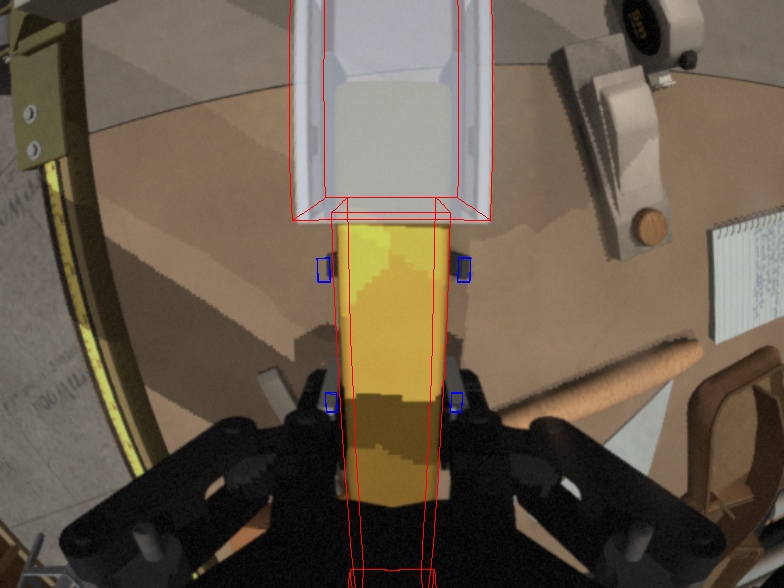

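View pics/scene4o.png

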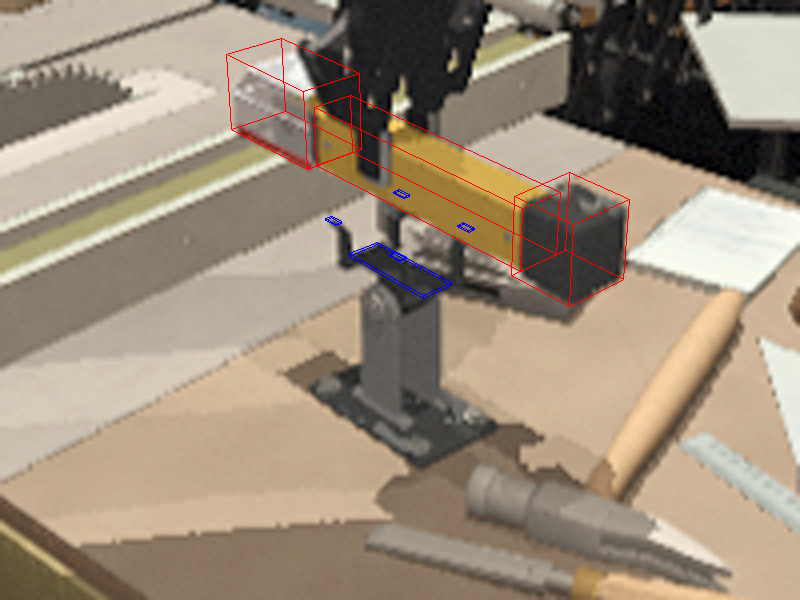

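View pics/side4o.png

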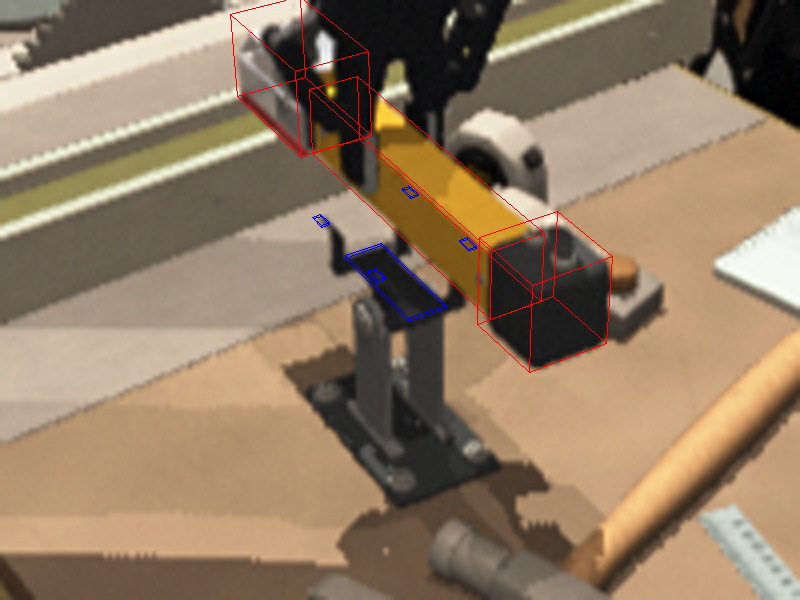

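```bash
python3 - <<'E'
import cv2,numpy as np
z=cv2.imread("pics/w4.png")
z=cv2.resize(z[200:420,270:530],None,fx=3,fy=3,interpolation=cv2.INTER_CUBIC)
z=np.clip(z.astype(float)*1.6,0,255).astype(np.uint8)
cv2.imwrite("pics/w4z.png",z)
z=np.hstack([cv2.imread("pics/scene4.png")[180:330,300:500],cv2.imread("pics/side4.png")[180:330,300:500]])
cv2.imwrite("pics/sz4.png",np.clip(cv2.resize(z,None,fx=2,fy=2)*1.5,0,255).astype(np.uint8))
E
```

```text
(no output)
```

View pics/w4z.png

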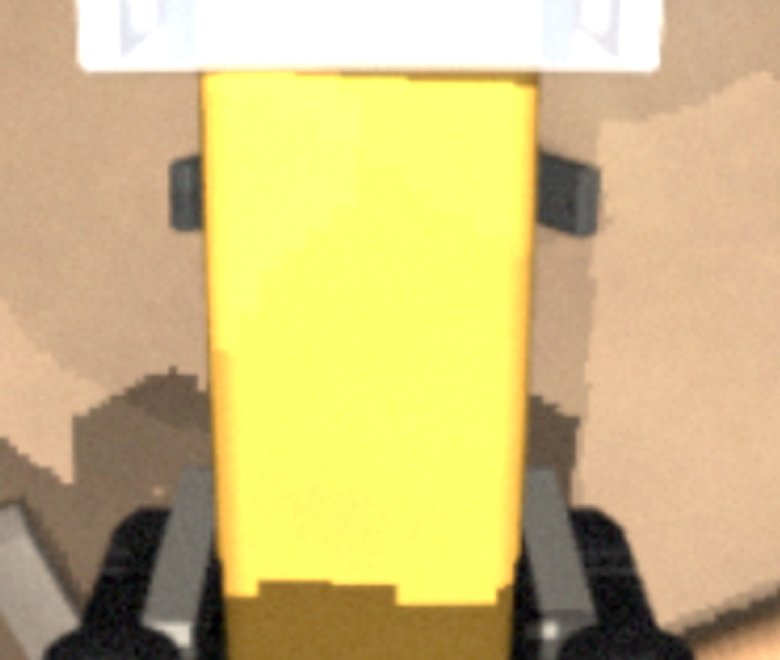

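View pics/sz4.png

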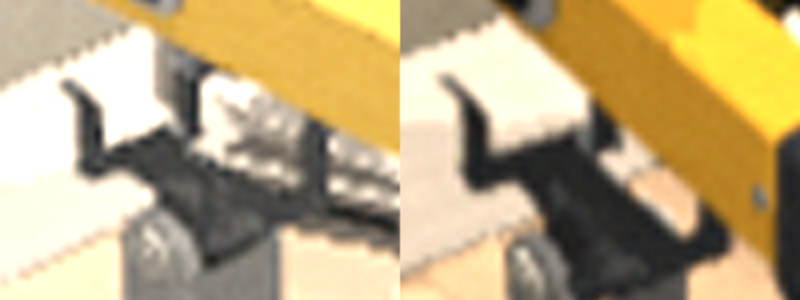

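Request:
jog_arm:
  offset:
    - [0.001, 0, -0.003]
    - [0, 0, -0.004]
    - [0, 0, -0.004]
    - [0, 0, -0.004]
    - [0, 0, -0.004]
    - [0, 0, -0.004]
    - [0, 0, -0.003]
    - [0, 0, -0.002]
    - [0, 0, 0]
    - [0, 0, 0]
  roll: [0, 0, 0, 0, 0, 0, 0, 0, 0, 0]

```text
t: 16.3
eef_pos: [0.596, -0.342, 0.1724]
orientation: [2.18, 2.262, 0.0]
force: [-0.6, -0.1, -8.3]
width: 0.0284
```

```bash
python3 feel.py 3; python3 - <<'E'
from h import *
im=vision.snapshot("wrist")[:,:,::-1]
z=cv2.resize(im[140:320,190:380],None,fx=3,fy=3,interpolation=cv2.INTER_CUBIC)
cv2.imwrite("pics/w5.png",np.clip(z.astype(float)*1.6,0,255).astype(np.uint8))
z=np.hstack([vision.snapshot(n)[140:240,215:315,::-1] for n in("scene","side")])
cv2.imwrite("pics/s5.png",np.clip(cv2.resize(z.astype(float),None,fx=4,fy=4,interpolation=cv2.INTER_CUBIC)*1.5,0,255).astype(np.uint8))
E
```

```text
16.4 [ 0.5961 -0.3421  0.1726] [2.1797e+00 2.2618e+00 2.0000e-04] 0.02820264374823861
[ 0.025 -0.18  -8.134 -0.009 -0.013 -0.023] [0.484 0.217 0.522 0.011 0.017 0.024]
```

View pics/w5.png

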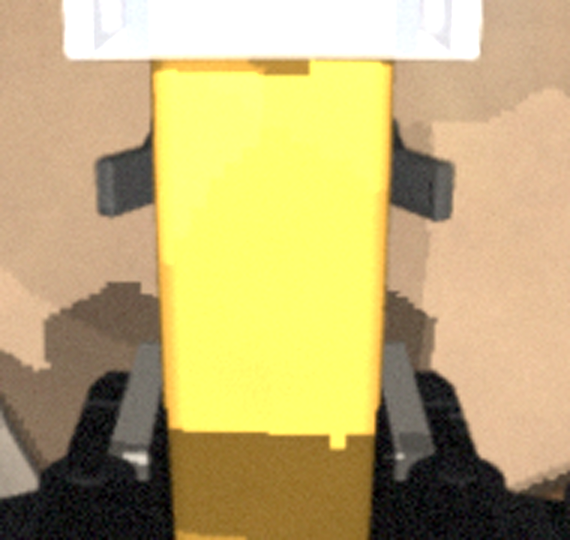

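View pics/s5.png

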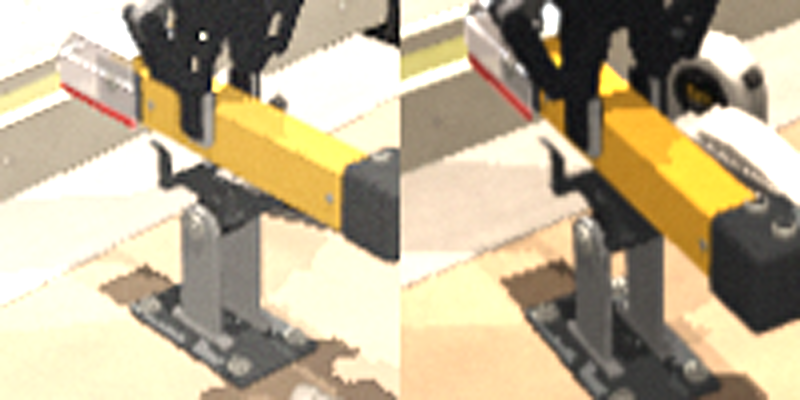

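```bash
python3 - <<'E'
from h import *
from scipy.spatial.transform import Rotation as Ro
c=vision.camera_info("wrist");T=np.array(c["hand_eye"])
R=Ro.from_rotvec([2.1797,2.2618,.0002]).as_matrix();p=np.array([.5958,-.3421,.1724])
def back(u,v,z):
    x,y=(u-c["cx"])/c["fx"],(v-c["cy"])/c["fy"];th=np.hypot(x,y);d=np.array([x/th*np.sin(th),y/th*np.sin(th),np.cos(th)])
    o=R@T[:3,3]+p;d=R@T[:3,:3]@d;return o+d*(z-o[2])/d[2]
f=lambda u,v:(190+(u+.5)/3-.5,140+(v+.5)/3-.5)
a=.037;Y=np.array([-np.sin(a),np.cos(a),0])
for nm,(u,v),z in(("ear L back",(103,215),.144),("ear L front",(103,160),.144),("ear R back",(446,218),.144),("ear Rf",(446,163),.144),("nose back L",(65,58),.191),("nose back R",(480,58),.191)):
    for zz in (z,z-.008):
        X=back(*f(u,v),zz);print(nm,zz,X.round(4),"along arm from TCP",round((X-p)@Y,4))
E
```

```text
ear L back 0.144 [ 0.568  -0.3145  0.144 ] along arm from TCP 0.0286
ear L back 0.13599999999999998 [ 0.5666 -0.3172  0.136 ] along arm from TCP 0.026
ear L front 0.144 [ 0.5681 -0.3053  0.144 ] along arm from TCP 0.0378
ear L front 0.13599999999999998 [ 0.5667 -0.3075  0.136 ] along arm from TCP 0.0357
ear R back 0.144 [ 0.6235 -0.313   0.144 ] along arm from TCP 0.028
ear R back 0.13599999999999998 [ 0.6251 -0.3156  0.136 ] along arm from TCP 0.0254
ear Rf 0.144 [ 0.6226 -0.3038  0.144 ] along arm from TCP 0.0372
ear Rf 0.13599999999999998 [ 0.6242 -0.3059  0.136 ] along arm from TCP 0.0351
nose back L 0.191 [ 0.572  -0.2816  0.191 ] along arm from TCP 0.0613
nose back L 0.183 [ 0.5703 -0.2829  0.183 ] along arm from TCP 0.0601
nose back R 0.191 [ 0.6161 -0.28    0.191 ] along arm from TCP 0.0613
nose back R 0.183 [ 0.6179 -0.2812  0.183 ] along arm from TCP 0.0601
```

Request:
jog_arm:
  offset:
    - [0, 0, -0.003]
    - [0, 0, -0.003]
    - [0, 0, -0.003]
    - [0, 0, -0.003]
    - [0, 0, -0.003]
    - [0, 0, -0.002]
    - [0, 0, -0.002]
    - [0, 0, -0.001]
    - [0, 0, 0]
    - [0, 0, 0]
  roll: [0, 0, 0, 0, 0, 0, 0, 0, 0, 0]

```text
t: 17.6
eef_pos: [0.596, -0.3421, 0.1524]
orientation: [2.18, 2.262, 0.0]
force: [-0.3, 0.6, -8.3]
width: 0.0284
```

Request:
jog_arm:
  offset:
    - [0, 0, -0.001]
    - [0, 0, 0]
    - [0, 0, -0.001]
    - [0, 0, 0]
    - [0, 0, -0.001]
    - [0, 0, 0]
    - [0, 0, -0.001]
    - [0, 0, 0]
    - [0, 0, 0]
    - [0, 0, 0]
  roll: [0, 0, 0, 0, 0, 0, 0, 0, 0, 0]

```text
t: 18.6
eef_pos: [0.596, -0.342, 0.1483]
orientation: [2.18, 2.262, 0.0]
force: [0.5, -0.1, -8.7]
width: 0.0281
```

```bash
python3 feel.py 5
```

```text
18.8 [ 0.596  -0.342   0.1483] [2.1799e+00 2.2621e+00 1.0000e-04] 0.028324080898623382
[ 3.370e-01 -1.020e-01 -8.356e+00 -7.000e-03 -1.000e-03  4.000e-03] [0.341 0.15  0.522 0.018 0.019 0.037]
```

Request:
jog_arm:
  offset:
    - [0, 0, -0.0005]
    - [0, 0, 0]
    - [0, 0, -0.0005]
    - [0, 0, 0]
    - [0, 0, -0.0005]
    - [0, 0, 0]
    - [0, 0, -0.0005]
    - [0, 0, 0]
    - [0, 0, 0]
    - [0, 0, 0]
  roll: [0, 0, 0, 0, 0, 0, 0, 0, 0, 0]

```text
t: 19.85
eef_pos: [0.596, -0.342, 0.1465]
orientation: [2.18, 2.262, 0.0]
force: [-0.3, -0.0, -6.3]
width: 0.0281
```

```bash
python3 feel.py 4
```

```text
20.0 [ 0.596  -0.3421  0.1465] [2.1797e+00 2.2619e+00 1.0000e-04] 0.02827790995649657
[-0.486 -0.196 -5.933  0.025  0.118  0.04 ] [0.561 0.356 0.297 0.026 0.021 0.03 ]
```

Request:
jog_arm:
  offset:
    - [0, 0, -0.0003]
    - [0, 0, 0]
    - [0, 0, 0]
    - [0, 0, -0.0002]
    - [0, 0, 0]
    - [0, 0, 0]
    - [0, 0, 0]
    - [0, 0, 0]
    - [0, 0, 0]
    - [0, 0, 0]
  roll: [0, 0, 0, 0, 0, 0, 0, 0, 0, 0]

```text
t: 21.05
eef_pos: [0.5961, -0.3421, 0.1465]
orientation: [2.179, 2.262, 0.0]
force: [-3.8, 1.4, 5.3]
width: 0.0278
```

```bash
python3 feel.py 4
```

```text
21.2 [ 0.596  -0.3421  0.1465] [2.1795e+00 2.2616e+00 2.0000e-04] 0.027848739418783738
[-4.153  1.638  5.26   0.327  0.884  0.039] [0.373 0.288 0.301 0.017 0.015 0.04 ]
```

Request:
jog_arm:
  offset:
    - [0, 0, 0.0003]
    - [0, 0, 0]
    - [0, 0, 0]
    - [0, 0, 0]
    - [0, 0, 0]
    - [0, 0, 0]
    - [0, 0, 0]
    - [0, 0, 0]
    - [0, 0, 0]
    - [0, 0, 0]
  roll: [0, 0, 0, 0, 0, 0, 0, 0, 0, 0]

```text
t: 22.25
eef_pos: [0.596, -0.3421, 0.1465]
orientation: [2.18, 2.262, 0.0]
force: [-3.5, 1.0, 5.5]
width: 0.0282
```

Request:
jog_arm:
  offset:
    - [0, 0, 0]
    - [0, 0, 0]
    - [0, 0, 0]
    - [0, 0, 0]
    - [0, 0, 0]
    - [0, 0, 0]
    - [0, 0, 0]
    - [0, 0, 0]
    - [0, 0, 0]
    - [0, 0, 0]
  roll: [0, 0, 0, 0, 0, 0, 0, 0, 0, 0]
  gripper: 0.1

```text
t: 23.25
eef_pos: [0.596, -0.342, 0.1461]
orientation: [2.18, 2.262, 0.0]
force: [-0.2, 0.3, -0.3]
width: 0.0469
```

```bash
python3 feel.py 4; python3 - <<'E'
from h import *
for n in("scene","side"):
    im=vision.snapshot(n)[:,:,::-1]
    cv2.imwrite(f"pics/{n}6.png",cv2.resize(im[120:270,170:370],None,fx=4,fy=4,interpolation=cv2.INTER_CUBIC))
E
```

```text
23.4 [ 0.596  -0.342   0.1461] [-2.1799 -2.2622  0.    ] 0.04697105747367929
[-0.234  0.016 -0.319  0.002 -0.031  0.027] [0.253 0.217 0.116 0.021 0.023 0.018]
```

View pics/scene6.png

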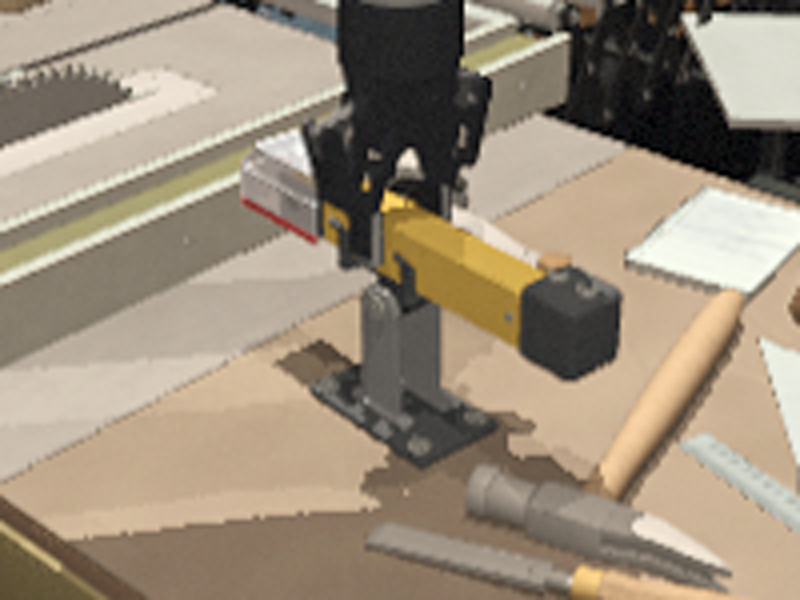

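View pics/side6.png

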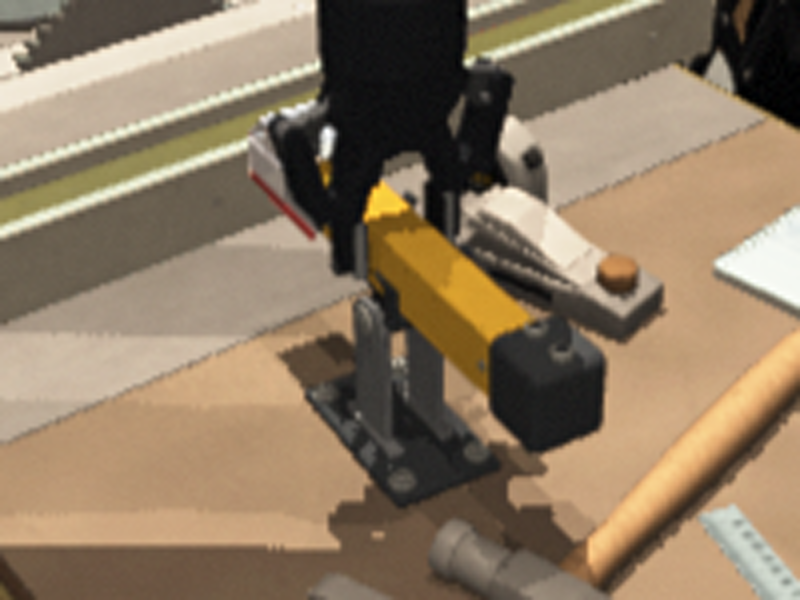

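Request:
jog_arm:
  offset:
    - [0, 0, 0.003]
    - [0, 0, 0.005]
    - [0, 0, 0.01]
    - [0, 0, 0.01]
    - [0, 0, 0.015]
    - [0, 0, 0.02]
    - [0, 0, 0.03]
    - [0, 0, 0.03]
    - [0, 0, 0.03]
    - [0, 0, 0]
  roll: [0, 0, 0, 0, 0, 0, 0, 0, 0, 0]

```text
t: 24.55
eef_pos: [0.5968, -0.3425, 0.3053]
orientation: [2.174, 2.256, 0.003]
force: [0.1, -0.0, 0.5]
width: 0.0472
```

```bash
python3 - <<'E'
from h import *
for n in("scene","side"):
    im=vision.snapshot(n)[:,:,::-1];np.save(f"i7_{n}.npy",im)
    cv2.imwrite(f"pics/{n}7.png",cv2.resize(im[120:270,170:370],None,fx=4,fy=4,interpolation=cv2.INTER_CUBIC))
print(ctrl.sense()["t"],ctrl.sense()["eef_pos"])
E
```

```text
24.65 [ 0.59636901 -0.3422326   0.30055623]
```

View pics/scene7.png

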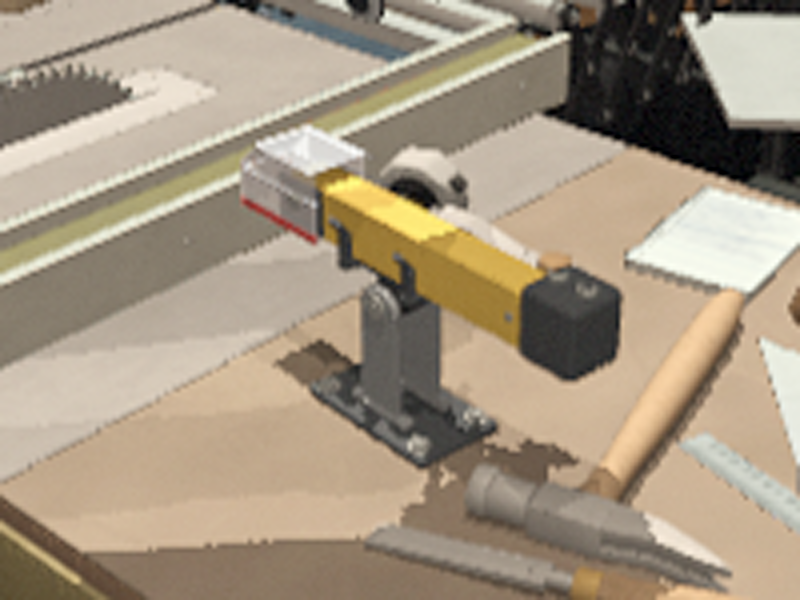

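View pics/side7.png

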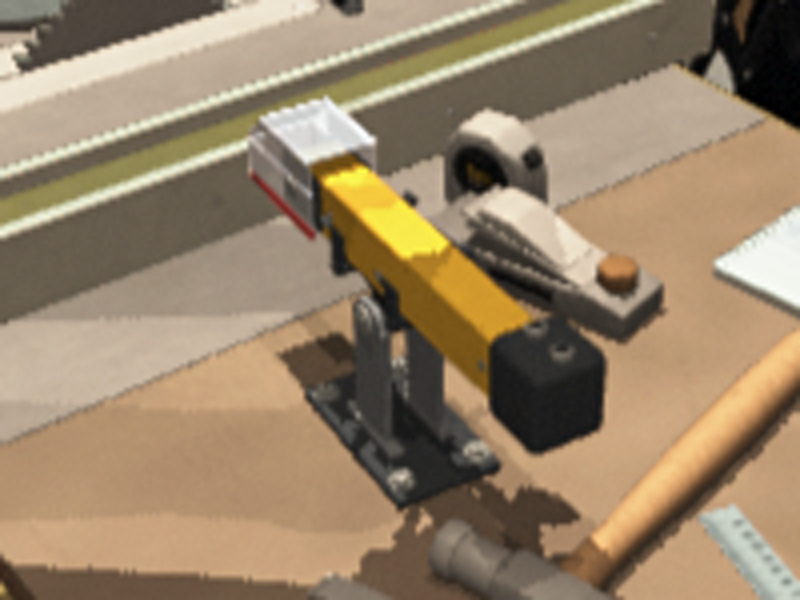

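```bash
python3 - <<'E'
from h import *
from scipy.optimize import least_squares
M=np.array([(-.0225,.161,0),(-.0225,.08,0),(-.022,-.15,0),(.022,-.15,0)])
O=dict(scene=[(241,202),(316,243),(571,380),(620,352)],side=[(249,172),(315,237),(540,453),(604,420)])
O4=dict(scene=[(237,129),(312,167),(573,302),(625,273)],side=[(242,95),(305,155),(538,367),(606,340)])
for nm,o in(("final",O),("held level",O4)):
  for cams in(("scene",),("side",),("scene","side")):
    def f(p):
        x,y,a,z,t=p;c,s=np.cos(t),np.sin(t)
        X=M@np.array([[1,0,0],[0,c,-s],[0,s,c]]).T
        return np.concatenate([(proj(n,place(X,x,y,a,z))-(np.array(o[n])/4-.5+[170,120])).ravel() for n in cams])
    r=least_squares(f,[.596,-.36,.037,.112,0]);print(nm,cams,r.x.round(4),np.abs(r.fun).max().round(2))
E
```

```text
final ('scene',) [ 0.6151 -0.3408  0.0683  0.0995  0.006 ] 0.11
final ('side',) [ 0.6294 -0.3047  0.1026  0.069   0.0665] 0.42
final ('scene', 'side') [ 0.6028 -0.3549  0.0472  0.1103 -0.0071] 1.31
held level ('scene',) [ 0.6076 -0.3487  0.0478  0.1603  0.002 ] 0.37
held level ('side',) [ 0.6191 -0.3196  0.0787  0.1379  0.0443] 0.41
held level ('scene', 'side') [ 0.5983 -0.3593  0.0352  0.1674 -0.0065] 1.18
```

```bash
python3 -c "
from station import order,ctrl
print(ctrl.sense()['force'],order.finish_job())"
```

```text
the job is handed in; nothing more can be done
[-0.56251433 -0.80163025 -0.1803861 ] None
```

The guard arm is in the saddle, guard towards the saw, released and floating level. I handed the job in at about 24.7 s; no verdict was reported.

**Finding the balance point:** The first lift, gripping 7 mm tailward of the arm's origin, showed the nose end heavy: 8.5 N and -0.22 N m, which puts the balance point about 25 mm noseward. I set the arm down, moved the grip 25 mm towards the nose and lifted again. The moment was then about zero (-0.006 N m), so the balance point is at about y = +18 mm and lay under the gripper.

**Placing it:** I lowered the arm with the gripper over the pivot. It touched the saddle at TCP height 0.1465 m. The peak pressing force was about 14 N, by readings taken between moves. I then released it and backed straight up.

**Last checks:**
- **Tilt:** With both cameras together the released arm fits at -0.007 rad, the same as when it was held level (-0.0065 rad). The side camera alone gave +0.067 rad, but it gave +0.044 rad for the held-level arm too. I put that down to a weak single-view fit.
- **Height:** The underside fits at 0.110 m against the saddle floor at 0.112 m.
- **Sideways position:** Cameras and robot disagree. The two-camera fit put the arm at x = 0.603 m, but the gripper released it at 0.596 m. The last wrist picture, taken just above the saddle, showed it centred between the ears to about 0.5 mm.
- **Side force:** While seating I saw a side force of about 4 N, probably light contact with an ear or the floor edge. It was gone after release.
- **Tools around it:** They look unmoved in the last pictures; I did not measure them.

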